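Fit the blue-banded tube into the leaning pump body to its depth band

TASK

Take the steel tube with the blue band out of the white rack and slide it, the end nearer the band first, into the bore of the pump body that leans in the blue-based fixture, until the rim of the bore lies within the blue band, neither short of it nor past it. Let go and leave the tube standing there by itself; do not disturb the other two tubes or the other things on the bench.

Things in the scene. Friction and masses are not known exactly. Their poses are not given: they have to be found in the camera images.
- tube: The tube to fit: plain steel, 20 mm outside diameter, 130 mm long, 60 to 130 g. Origin at the centre of its foot (the lower end, nearer the band), z along the tube to its top. A 10 mm wide blue band runs round it from 45 to 55 mm above the foot. A blue plug fills the top end. It starts upright in any one of the rack's three holes, foot 10 mm above the bench.
- tube_mark (a point): Centre of the blue band, on the tube's axis, 50 mm above its foot (80 mm below its top).
- pump_body: Steel pump body, 44 mm diameter, 75 mm long, fixed in the fixture, axis leaning 30 degrees from vertical. Origin at the centre of the bore's mouth, in the rim plane, 100 mm above the bench; z points out of the bore, up and leaning to the fixture's front. Bore 22.5 mm wide; conical lead-in 33 mm wide at the rim, narrowing over 8 mm; closed floor 71 mm below the rim. Rim 47 mm across outside.
- bore_spring (a point): Point on the bore's axis 30 mm below the rim, level with a leaf spring on the bore's +y side. A tube meets it from about 18 mm depth; it presses the tube sideways, sliding then takes roughly 5 to 15 N, and it holds the tube at whatever depth it is left. The tube can still be moved either way.
- fixture: The fixture that holds the pump body, fixed to the bench: blue base plate 150 x 120 x 12 mm with two aluminium cheeks up to 87 mm high. Origin under the plate's centre, z up; its front is -x (the bore's mouth leans to -x) and the mouth's centre is at x -20 mm, z 100 mm.
- rack: White tube rack, fixed block 60 x 170 x 40 mm (x, y, z), origin under its centre. Three round holes 24 mm wide, 30 mm deep (floor 10 mm above the bench), in a row along the rack's y at -50, 0 and +50 mm. The tubes rise 100 mm above the block.
- tube_yellow: Another tube of the same size with a yellow band (57 to 67 mm above its foot) and a yellow plug in its top end, in the rack; to be left. Origin at the foot's centre, z up.
- tube_red: Another tube of the same size with a red band (65 to 75 mm above its foot) and a red plug in its top end, in the rack; to be left. Origin at the foot's centre, z up.
- cup0: Loose steel cylinder part, 48 mm diameter, 42 mm high, towards the far side; leave. Origin under its centre.
- cup1: Loose steel cylinder part like cup0; leave.
- cup2: Loose steel cylinder part like cup0; leave.
- yellow_bin: Loose open yellow bin, 160 x 110 x 75 mm, on the left; leave. Origin under its centre.
- driver: Loose screwdriver with a red handle lying on the right; leave.
Mind the look-alikes: they are no part of the job. What is shaped like the tube but purple is not meant.

How it is judged:
At the end, for the whole second after the job is handed in: The blue-banded tube stands at rest in the pump body's bore, in line with it (within 0.12 rad), with the rim within the blue band: the band's centre within 5 mm of the rim plane along the bore and within 8 mm of the mouth's centre overall (z of tube_mark in the frame of pump_body between -0.005 and 0.005 m and distance between tube_mark and pump_body below 0.008 m and angle between the z axis of tube and the z axis of pump_body, either way round below 0.12 rad and linear speed of tube below 0.01 m/s); the robot touches nothing.
It fails at once if another tube is moved more than 30 mm or tipped out (distance of any of tube_yellow, tube_red from where it was at the start of the episode above 0.03 m or angle between any of tube_yellow, tube_red's own z axis and vertical above 0.4 rad).
It fails at once if a bystander is moved more than 30 mm (distance of any of cup0, cup1, cup2, yellow_bin, driver from where it was at the start of the episode above 0.03 m).
It also fails if it takes over 51 s, if anything falls off the work surface, if the arm or the gripper's body presses on something with over 40 N, if the wrist force passes 120 N, or if a joint passes its speed limit or range.

ROBOT

A 6-joint arm with a two-finger parallel gripper is mounted at the origin on the work surface. World frame = base frame: x ahead of the robot, y to its left, z up, the work surface at z = 0. Lengths are in m, angles in rad, forces in N, time in s.
With the tool pointing down it reaches from about 0.275 to 0.75 m from the base axis. Payload 10.2 kg.
Tool frame: the origin (TCP) lies at the very end of the fingers, on their centre line; the grasp point (between the pads) lies arm.tcp_to_grasp behind it (arm.tcp_to_grasp is the distance from the TCP to the grasp point, in m); z points along the fingers, y is the line along which they close (so a half turn about z gives the same grasp; the last joint's range is limited). The gripper opens to 85 mm and grips with 20 to 120 N. Pads are 22 mm wide; open, the fingers measure 114 mm over their backs; the gripper's body (76 mm by 85 mm) begins 54 mm behind the grasp point. The pads swing forward as they close: fully open they stand 13 mm farther back than shut.
Start: joints at [1.087, 0.313, 1.498, -0, 1.331, -0.223], TCP at [0.135, 0.507, 0.231] pointing down, gripper open.
Joint ranges: [-2.94, 2.94], [-0.97, 2.17], [0.19, 2.56], [-1.23, 4.37], [0.02, 3.11], [-2.88, 2.88]. Speed limits (rad/s): [2.39, 2.39, 3.01, 3.14, 3.14, 3.14].

INTERFACE

Orientations are given as a unit quaternion [w, x, y, z].
In Python, from station import arm gives the robot as it stands.
- The arm moves only by the tool step_arm, never from a script. Its argument "series" is one flat list of numbers, 7 for each row, row after row: the turn, a rotation vector about the world's x, y, z normalised to -1 to 1, where 1 is 60 degrees, then the shift along the world's x, y, z normalised to -1 to 1, where 1 is 12 cm, then the opening, from 0 (shut) to 1 (fully open). A call has 1 to 5 rows; each row is the pose to reach, as a shift and turn from the pose commanded when the call began; what a row does not reach only later rows make up. A row lasts 1/8 s, in which the tool goes at most 62.5 mm and 10.7 degrees, less where a joint would pass 70% of its speed; a pose out of reach is approached as far as the arm can. A call with a number of a shift or a turn outside -1 to 1 is refused whole. A call with a gripper value outside its range is refused whole. The fingers move at their own pace and stop on an object; the grip force is fixed at half the most. Time passes only in rows, so rows that repeat a pose let the fingers close. It gives the time, the measured TCP pose, the force, the opening and the grip force at its end, in the units of the state.
- arm.observe(): the state, without advancing time (a new reading comes with each control period).
- arm.get_image(name): name is "scene" or "top" or "wrist"; returns a dict with "color" (420x560x3 uint8, blue, green, red), "camera_matrix" (3x3 intrinsics, pixels), "pose" (4x4, takes a point from camera to world coordinates); the wrist camera has in their place "tool_from_camera" (4x4, takes a point from camera to tool coordinates, whose origin is the TCP and whose axes are the flange's). Camera axes: x right, y down, z forward; pixel columns grow to the right and rows downward; lengths in m; the calibration is good to about 2 mm. The wrist camera is an equidistant fisheye: a pixel r from the principal point sees the ray r / f radians off the axis. A picture is of the moment at which its call begins: read the wrist's pose just before it. There is no depth.
- arm.hand_in(): hands the job in; it is judged then, once.
The state is a dict: "time_s": time; "qpos": joint angles; "qd": joint speeds; "joint_torque": joint torques, N m; "position": TCP position; "orientation": TCP orientation; "force": force on the tool from outside, world axes, zero at the start; "torque": the same for the moment, N m; "opening": opening from 0.0 (shut) to 1.0 (fully open); "grip_force": force on a finger pad.
Only numpy, scipy, OpenCV 4.12 (cv2) and the standard library are available. Lean on these libraries where they do the work, as an engineer would, in place of code of your own. Each camera call takes 0.05 s, during which the arm holds its last target. There are 200 camera calls.

## Working session

There is one attempt and no reset: what is moved stays moved. The work goes in short steps, Python scripts to look and compute and a tool call to move; the robot and the scene stay as the last step left them, time stands still between calls to the robot, and variables do not carry over. Pictures are saved under pics/ and viewed, at most 10 in all, crops included, and the job is handed in when it is done.

Besides the shell and the picture viewer there is one more tool, called after "Call:" as name(argument=value, ...) on one line, values as JSON. step_arm: Moves the arm, as the interface text tells. Its arguments: {"type":"object","properties":{"series":{"type":"array","items":{"type":"number"}}},"required":["series"]}

```bash
mkdir -p pics
python3 - <<'E'
from station import arm
import cv2, numpy as np
np.set_printoptions(precision=4,suppress=True)
print(arm.tcp_to_grasp, arm.observe())
for n in ("scene","top"):
    d=arm.get_image(n); cv2.imwrite(f"pics/{n}0.png",cv2.resize(d["color"],(800,600),interpolation=cv2.INTER_CUBIC)); print(n,d["camera_matrix"],d["pose"])
    cv2.imwrite(f"pics/{n}_raw.png",d["color"])
E
```

```text
0.0187 {'time_s': 0.0, 'qpos': array([ 1.0866,  0.3135,  1.4985, -0.    ,  1.331 , -0.2234]), 'qd': array([ 0.0014,  0.0002, -0.0013,  0.0011, -0.    , -0.0007]), 'joint_torque': array([ -0.001 , -41.2256, -25.9746,  -0.0002,   0.0041,  -0.    ]), 'position': array([0.1353, 0.507 , 0.2307]), 'orientation': array([-0.0002,  0.13  ,  0.9915, -0.0006]), 'force': array([ 0.1141, -0.0364,  0.2624]), 'torque': array([ 0.0502, -0.0118,  0.0274]), 'grip_force': 0.0, 'opening': 0.99928419876716}
scene [[437.2884   0.     280.8248]
 [  0.     437.2884 213.2855]
 [  0.       0.       1.    ]] [[-0.5025  0.4762 -0.7216  1.441 ]
 [ 0.8645  0.2899 -0.4107  0.4611]
 [ 0.0136 -0.8302 -0.5573  0.749 ]
 [ 0.      0.      0.      1.    ]]
top [[403.2456   0.     285.2216]
 [  0.     403.2456 204.1687]
 [  0.       0.       1.    ]] [[ 0.0217 -0.9912  0.1306  0.4322]
 [-0.9998 -0.0222 -0.0021  0.0102]
 [ 0.005  -0.1305 -0.9914  1.442 ]
 [ 0.      0.      0.      1.    ]]
```

View pics/scene0.png

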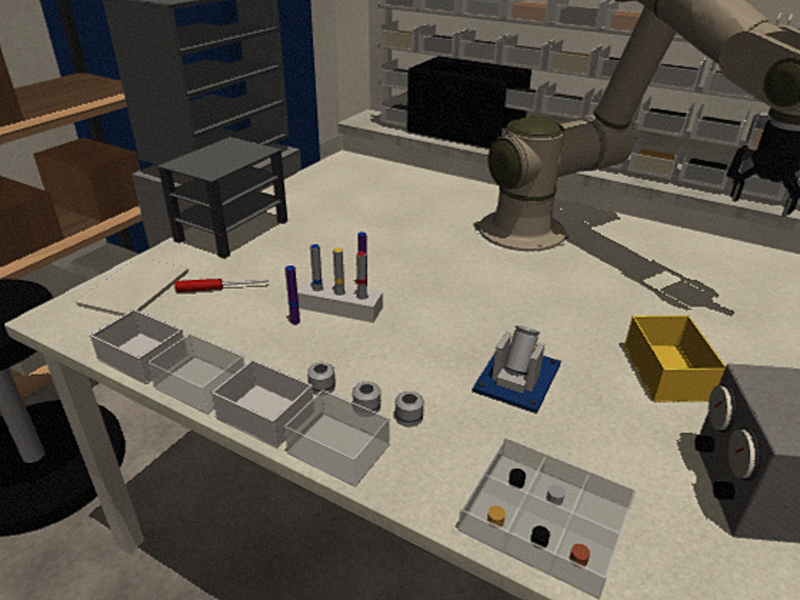

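View pics/top0.png

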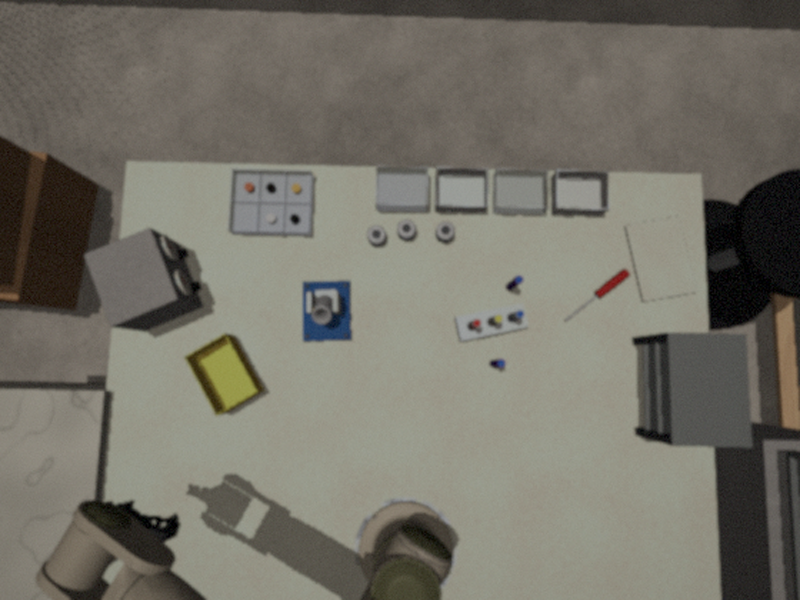

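The scene picture shows the rack with the blue tube at its left hole (top about (315,246)), two purple decoys around (292,268) and (362,237), and the fixture at (520,365). In the top picture the blue tube is at (518,316) and the bore mouth at about (322,312). I'll enlarge both areas.

Run:
```python
import cv2, numpy as np
s=cv2.imread("pics/scene_raw.png"); t=cv2.imread("pics/top_raw.png")
def c(im,x,y):
    o=cv2.resize(im[y:y+60,x:x+80],(400,300),interpolation=cv2.INTER_CUBIC)
    o=np.clip(o*1.4,0,255).astype(np.uint8)
    for k in range(0,80,10): cv2.putText(o,str(x+k),(k*5,8),0,.3,(0,255,0)); cv2.line(o,(k*5,10),(k*5,14),(0,255,0))
    for k in range(10,60,10): cv2.putText(o,str(y+k),(0,k*5+3),0,.3,(0,255,0)); cv2.line(o,(22,k*5),(26,k*5),(0,255,0))
    return o
cv2.imwrite("pics/m.png",np.vstack([np.hstack([c(s,195,166),c(s,325,226)]),np.hstack([c(t,312,190),c(t,190,190)])]))
```

```text
(no output)
```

View pics/m.png

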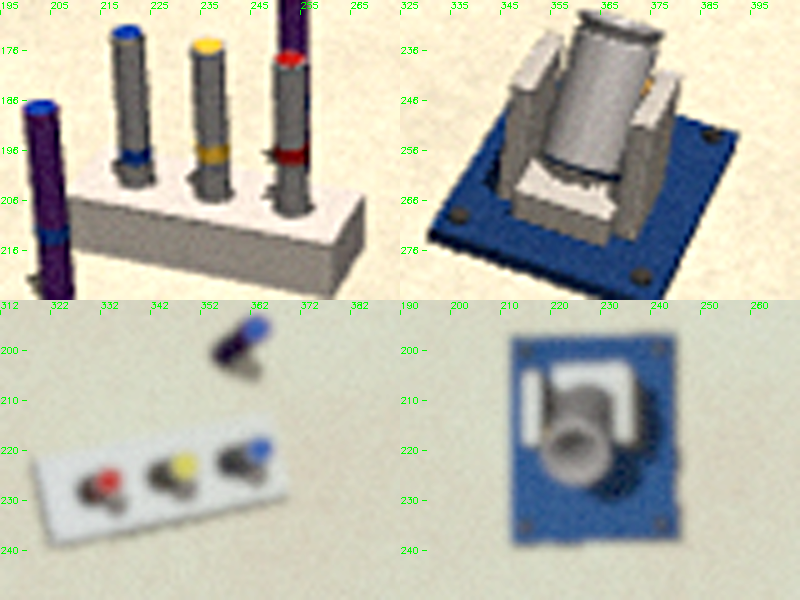

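```bash
cat > h.py <<'E'
import numpy as np
from scipy.optimize import least_squares
from scipy.spatial.transform import Rotation as R
np.set_printoptions(precision=4,suppress=True)
KS=(437.2884,280.8248,213.2855); KT=(403.2456,285.2216,204.1687)
PS=np.array([[-0.5025,0.4762,-0.7216,1.441],[0.8645,0.2899,-0.4107,0.4611],[0.0136,-0.8302,-0.5573,0.749]])
PT=np.array([[0.0217,-0.9912,0.1306,0.4322],[-0.9998,-0.0222,-0.0021,0.0102],[0.005,-0.1305,-0.9914,1.442]])
def proj(K,P,p):
    q=P[:,:3].T@(np.asarray(p)-P[:,3]); return K[0]*q[:2]/q[2]+np.array(K[1:])
def plane(K,P,uv,z):
    d=P[:,:3]@np.array([(uv[0]-K[1])/K[0],(uv[1]-K[2])/K[0],1]); return P[:,3]+d*(z-P[2,3])/d[2]
E
python3 - <<'E'
from h import *
for n,t,s in (("blue",(364,219.8),(220.6,172.6)),("yel",(348.8,223.2),(236.8,175.2)),("red",(333.8,226.2),(253,177.6))):
    print(n,plane(KT,PT,t,.14),plane(KS,PS,s,.14))
C=[(75,60),(75,-60),(-75,-60),(-75,60)]
px=[(212.4,197.6),(245.2,197.2),(246,238),(212.6,238.6)]
print([plane(KT,PT,p,.012) for p in px], plane(KT,PT,(225.4,221),.1))
def w(v,p): c,s=np.cos(v[2]),np.sin(v[2]); return [v[0]+c*p[0]-s*p[1],v[1]+s*p[0]+c*p[1],p[2]]
def f(v):
    r=[proj(KT,PT,w(v,(a/1e3,b/1e3,.012)))-p for (a,b),p in zip(C,px)]
    r.append(2*(proj(KT,PT,w(v,(-.02,0,.1)))-(225.4,221)))
    r.append(proj(KS,PS,w(v,(-.075,-.06,.012)))-(350,231)if 0 else np.zeros(2))
    return np.concatenate(r)
o=least_squares(f,[.45,.2,0]);print(o.x,o.fun,w(o.x,(-.02,0,.1)))
for a,b in C: print(a,b,proj(KS,PS,w(o.x,(a/1e3,b/1e3,.012))))
print(proj(KS,PS,w(o.x,(-.02,0,.1))))
E
```

```text
blue [ 0.5583 -0.2491  0.14  ] [ 0.5606 -0.2424  0.14  ]
yel [ 0.5462 -0.1998  0.14  ] [ 0.5489 -0.1938  0.14  ]
red [ 0.5353 -0.1513  0.14  ] [ 0.5364 -0.1466  0.14  ]
[array([0.6385, 0.2684, 0.012 ]), array([0.6426, 0.1511, 0.012 ]), array([0.4968, 0.1432, 0.012 ]), array([0.4921, 0.2611, 0.012 ])] [0.5479 0.2057 0.1   ]
[0.5677 0.2062 0.0458] [-0.3249 -0.4061  0.3974 -0.7786  0.0767  0.3671 -0.5054  0.5787  0.1691
  0.095   0.      0.    ] [np.float64(0.5477123388954456), np.float64(0.2053047378420854), 0.1]
75 60 [373.8095 284.9074]
75 -60 [328.2167 269.3654]
-75 -60 [348.7049 238.0705]
-75 60 [390.7922 250.9471]
[366.9635 228.7339]
```

Call:
step_arm(series=[0, 0, -0.066, 0.395, -0.43, 0.1, 0.6, 0, 0, -0.133, 0.79, -0.855, 0.195, 0.6, 0, 0, -0.133, 0.79, -0.855, 0.195, 0.6])

```text
time_s: 0.48
position: [0.2318, 0.4029, 0.2551]
orientation: [0.0, 0.2, 0.98, 0.0]
force: [-0.6, 0.4, -0.1]
opening: 0.603
grip_force: 0.0
```

Call:
step_arm(series=[0, 0, -0.066, 0.395, -0.43, 0.1, 0.6, 0, 0, -0.133, 0.79, -0.855, 0.195, 0.6, 0, 0, -0.133, 0.79, -0.855, 0.195, 0.6])

```text
time_s: 0.85
position: [0.3265, 0.3005, 0.2783]
orientation: [0.0, 0.268, 0.963, 0.0]
force: [-0.3, 0.4, 0.1]
opening: 0.599
grip_force: 0.0
```

Call:
step_arm(series=[0, 0, -0.066, 0.395, -0.43, 0.1, 0.6, 0, 0, -0.133, 0.79, -0.855, 0.195, 0.6, 0, 0, -0.133, 0.79, -0.855, 0.195, 0.6, 0, 0, -0.133, 0.79, -0.855, 0.195, 0.6])

```text
time_s: 1.35
position: [0.4197, 0.1998, 0.301]
orientation: [-0.001, 0.333, 0.943, -0.0]
force: [-0.0, 1.0, 0.3]
opening: 0.6
grip_force: 0.0
```

Run:
```python
from station import arm
import cv2, numpy as np
np.set_printoptions(precision=5,suppress=True)
o=arm.observe(); d=arm.get_image("wrist")
print(o["position"],o["orientation"],d["camera_matrix"],d["tool_from_camera"])
np.savez("pics/w1.npz",p=o["position"],q=o["orientation"],im=d["color"])
cv2.imwrite("pics/w1.png",cv2.resize(d["color"],(800,600),interpolation=cv2.INTER_CUBIC))
```

```text
[0.41969 0.19983 0.30104] [-0.00054  0.33265  0.94305 -0.00004] [[325.19226   0.      278.18477]
 [  0.      325.19226 215.71489]
 [  0.        0.        1.     ]] [[ 0.00032 -0.96017 -0.27942  0.07179]
 [ 1.       0.00029  0.00018 -0.00059]
 [-0.00009 -0.27942  0.96017 -0.14259]
 [ 0.       0.       0.       1.     ]]
```

View pics/w1.png

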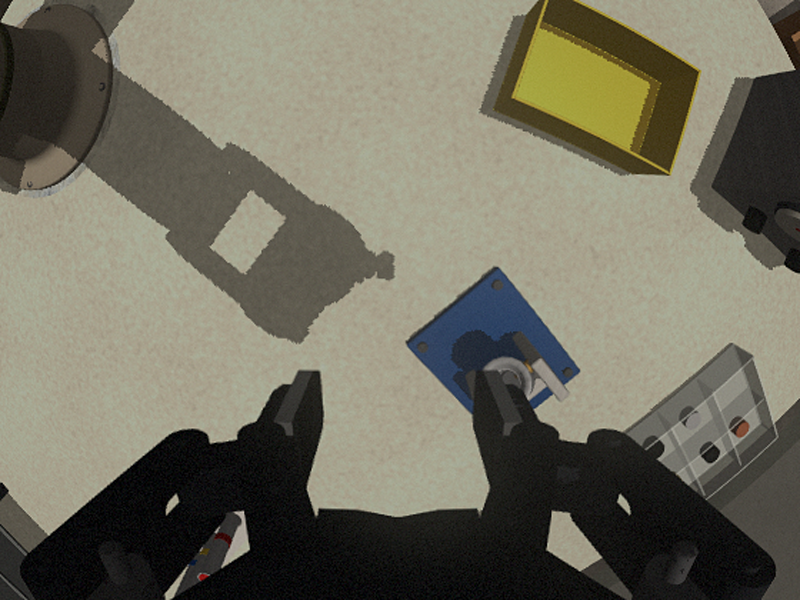

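The wrist view shows the fixture plate corners at (497,268), (407,342) and (579,371), with the mouth at (510,375) half hidden by a finger. I'll look straight down the bore from a tilted pose, which also tests the insertion posture.

Call:
step_arm(series=[0.008, -0.165, 0, 0.22, 0.01, -0.3, 0.6, 0.015, -0.33, 0, 0.44, 0.03, -0.6, 0.6, 0.023, -0.5, 0, 0.65, 0.04, -0.95, 0.6, 0.023, -0.5, 0, 0.65, 0.04, -0.95, 0.6, 0.023, -0.5, 0, 0.65, 0.04, -0.95, 0.6])

```text
time_s: 2.02
position: [0.4961, 0.2057, 0.1864]
orientation: [0.239, 0.32, 0.912, 0.097]
force: [0.4, -0.4, -0.1]
opening: 0.605
grip_force: 0.0
```

Run:
```python
from station import arm
import cv2, numpy as np
np.set_printoptions(precision=5,suppress=True)
o=arm.observe(); d=arm.get_image("wrist")
print(o["position"],o["orientation"],o["qpos"])
np.savez("pics/w2.npz",p=o["position"],q=o["orientation"],im=d["color"])
cv2.imwrite("pics/w2.png",cv2.resize(d["color"],(800,600),interpolation=cv2.INTER_CUBIC))
```

```text
[0.49606 0.20574 0.18643] [0.23863 0.32031 0.9116  0.09717] [ 0.21476  0.16915  1.9056  -0.15622  0.55708 -0.56904]
```

View pics/w2.png

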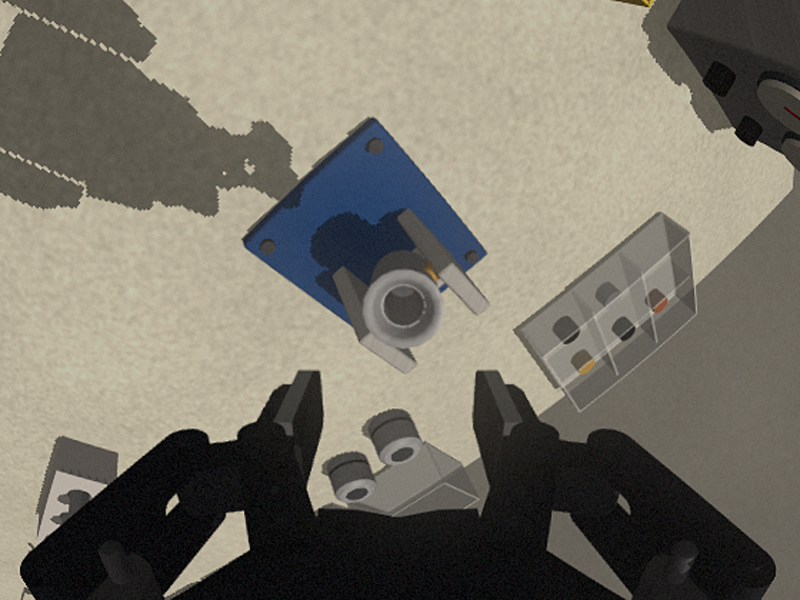

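Mouth outer circle centred near (402,308), radius about 40. Plate corners at (373,118), (244,239), (487,253). I'll refine on an enlarged crop.

Run:
```python
import cv2, numpy as np
im=np.load("pics/w2.npz")["im"]
x,y=245,180
o=cv2.resize(im[y:y+75,x:x+100],(800,600),interpolation=cv2.INTER_CUBIC)
for k in range(0,100,10): cv2.putText(o,str(x+k),(k*8,10),0,.4,(0,255,0)); cv2.line(o,(k*8,12),(k*8,20),(0,255,0))
for k in range(10,75,10): cv2.putText(o,str(y+k),(0,k*8+3),0,.4,(0,255,0)); cv2.line(o,(30,k*8),(38,k*8),(0,255,0))
cv2.imwrite("pics/w2c.png",o)
```

```text
(no output)
```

View pics/w2c.png

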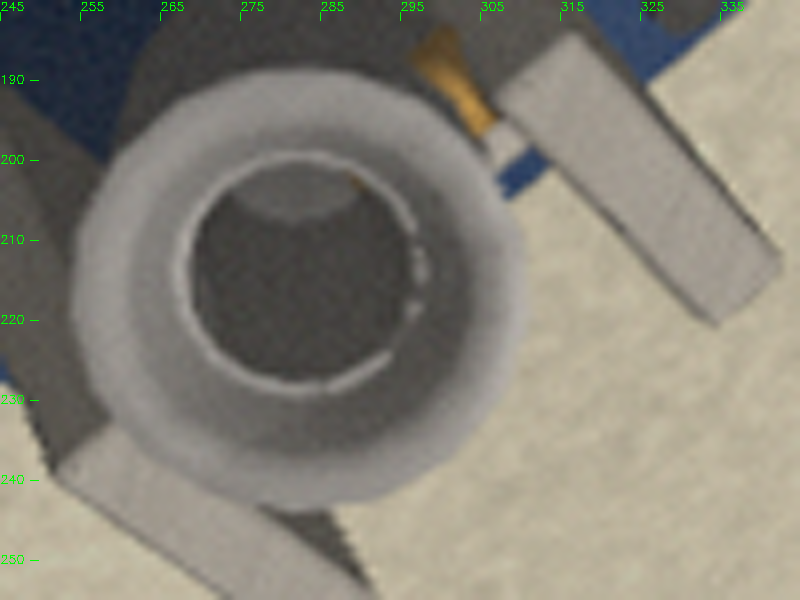

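```bash
cat >> h.py <<'E'
KW=(325.19226,278.18477,215.71489)
TC=np.array([[.00032,-.96017,-.27942,.07179],[1,.00029,.00018,-.00059],[-.00009,-.27942,.96017,-.14259],[0,0,0,1]])
def T(p,q):
    M=np.eye(4); M[:3,:3]=R.from_quat(np.roll(q,-1)).as_matrix(); M[:3,3]=p; return M
def wproj(W,p):
    c=np.linalg.inv(W@TC)@np.append(p,1); a=np.arctan2(np.hypot(c[0],c[1]),c[2]); n=c[:2]/np.hypot(c[0],c[1])
    return KW[0]*a*n+np.array(KW[1:])
def wplane(W,uv,z):
    d=(np.array(uv)-KW[1:])/KW[0]; a=np.hypot(*d); M=W@TC
    r=M[:3,:3]@np.append(d/a*np.sin(a),np.cos(a)); return M[:3,3]+r*(z-M[2,3])/r[2]
def fx(v,p): c,s=np.cos(v[2]),np.sin(v[2]); return np.array([v[0]+c*p[0]-s*p[1],v[1]+s*p[0]+c*p[1],p[2]])
E
python3 - <<'E'
from h import *
d=np.load("pics/w2.npz"); W=T(d["p"],d["q"]); d1=np.load("pics/w1.npz"); W1=T(d1["p"],d1["q"])
C=[(-.075,.06,.012),(-.075,-.06,.012),(.075,.06,.012),(-.02,0,.1)]
s=lambda x,y:((x+.5)/1.42857-.5,(y+.5)/1.42857-.5)
px=[s(373,118),s(244,239),s(487,253),(281.94,215.69)]
px1=[s(497,268),s(407,342),s(579,371)]
inn=(282.06,213.75)
f=lambda v,w=(1,1,1,3):np.concatenate([k*(wproj(W,fx(v,c))-p) for c,p,k in zip(C,px,w)])
f1=lambda v:np.concatenate([wproj(W1,fx(v,c))-p for c,p in zip(C,px1)])
for g in (f,f1,lambda v:np.r_[f(v),f1(v)]):
    o=least_squares(g,[.56,.2,0]); print(o.x,"mouth",fx(o.x,C[3]),o.fun)
print("plane",wplane(W,px[3],.1))
m=fx(o.x,C[3]);a=np.array([-.5*np.cos(o.x[2]),-.5*np.sin(o.x[2]),.866]);print(a,wproj(W,m),wproj(W,m-.008*a),inn,wproj(W,m-.071*a))
# tube in w1? cameras
E
```

```text
[0.5659 0.2116 0.0411] mouth [0.546  0.2108 0.1   ] [ 3.2168 -0.8028 -2.1292  3.7169  0.7157  0.1809 -0.4711 -0.747 ]
[0.5662 0.211  0.0394] mouth [0.5462 0.2102 0.1   ] [ 1.2357 -1.3964 -1.858   1.2313  0.7883  0.488 ]
[0.566  0.2116 0.0406] mouth [0.546  0.2108 0.1   ] [ 3.2365 -0.7384 -2.1483  3.7324  0.6708  0.2672 -0.5633 -0.5637  1.433
 -1.779  -1.6108  0.9469  1.0754  0.0873]
plane [0.5463 0.2108 0.1   ]
[-0.4996 -0.0203  0.866 ] [281.7522 215.5021] [281.6311 212.7583] (282.06, 213.75) [280.8774 195.773 ]
```

Run:
```python
from h import *
import cv2
D=[np.load(f"pics/w{i}.npz") for i in (1,2)]; W=[T(d["p"],d["q"]) for d in D]
s=lambda x,y:((x+.5)/1.42857-.5,(y+.5)/1.42857-.5)
P=[[s(497,268),s(407,342),s(579,371)],[s(373,118),s(244,239),s(487,253)]]
Q=[]
for d,p in zip(D,P):
    b=(d["im"][...,0].astype(int)-d["im"][...,2]).clip(0,255).astype(np.uint8)
    q=cv2.cornerSubPix(b,np.array(p,np.float32).reshape(-1,1,2),(4,4),(-1,-1),(3,50,.01)).reshape(-1,2); print(p,q); Q.append(q)
X=[]
for k in range(3):
    g=lambda x:np.r_[wproj(W[0],x)-Q[0][k],wproj(W[1],x)-Q[1][k]]
    o=least_squares(g,[.5,.2,0]); X.append(o.x); print(o.x,o.fun)
print(np.linalg.norm(X[0]-X[1]),np.linalg.norm(X[0]-X[2]))
```

```text
[(347.7503482503483, 187.45018795018797), (284.7502852502853, 239.25023975023976), (405.1504056504057, 259.5502600502601)] [[348.5216 187.3082]
 [284.3149 241.1221]
 [405.6316 259.4417]]
[(260.95026145026145, 82.45008295008296), (170.65017115017116, 167.15016765016767), (340.75034125034125, 176.95017745017745)] [[263.2673  83.9107]
 [170.6502 167.1502]
 [340.2564 176.8494]]
[0.4901 0.2666 0.0111] [ 0.0907 -0.0938 -0.0562  0.0629]
[ 0.5046  0.1427 -0.017 ] [ 0.0741  0.0105 -0.0519 -0.001 ]
[0.6388 0.274  0.0099] [-0.0703  0.0589  0.0518 -0.0459]
0.12790704769168948 0.14892105134231848
```

Call:
step_arm(series=[-0.008, 0.165, 0, 0, 0, 0.4, 0.6, -0.015, 0.33, 0, 0.07, -0.4, 0.78, 0.6, -0.023, 0.5, 0, 0.132, -0.94, 0.78, 0.6, -0.023, 0.5, 0, 0.132, -0.94, 0.78, 0.6])

```text
time_s: 2.58
position: [0.5148, 0.0895, 0.2835]
orientation: [-0.0, 0.333, 0.943, 0.0]
force: [0.4, 0.4, -1.1]
opening: 0.603
grip_force: 0.0
```

Call:
step_arm(series=[0, 0, -0.1, 0.066, -0.47, 0, 0.6, 0, 0, -0.207, 0.132, -0.94, 0, 0.6])

```text
time_s: 2.82
position: [0.5297, -0.022, 0.2824]
orientation: [0.0, 0.434, 0.901, 0.0]
force: [0.3, 0.4, 0.6]
opening: 0.6
grip_force: 0.0
```

Call:
step_arm(series=[0, 0, -0.1, 0.066, -0.47, 0, 0.6, 0, 0, -0.207, 0.132, -0.94, 0, 0.6])

```text
time_s: 3.08
position: [0.5456, -0.1351, 0.2825]
orientation: [0.001, 0.529, 0.849, 0.0]
force: [0.7, 1.1, 0.8]
opening: 0.603
grip_force: 0.0
```

Call:
step_arm(series=[0, 0, -0.1, 0.066, -0.47, 0, 0.6, 0, 0, -0.207, 0.132, -0.94, 0, 0.6, 0, 0, -0.207, 0.132, -0.94, 0, 0.6, 0, 0, -0.207, 0.132, -0.94, 0, 0.6])

```text
time_s: 3.58
position: [0.5614, -0.2459, 0.2819]
orientation: [0.0, 0.616, 0.788, 0.0]
force: [0.7, -0.1, -0.5]
opening: 0.603
grip_force: 0.0
```

Run:
```python
from h import *
from station import arm
import cv2
o=arm.observe(); d=arm.get_image("wrist")
print(o["position"],o["orientation"],o["qpos"])
W=T(o["position"],o["orientation"]); print(W[:3,1])
np.savez("pics/w3.npz",p=o["position"],q=o["orientation"],im=d["color"])
cv2.imwrite("pics/w3.png",cv2.resize(d["color"],(800,600),interpolation=cv2.INTER_CUBIC))
```

```text
[ 0.5614 -0.2459  0.2819] [0.0002 0.6159 0.7878 0.0004] [-0.604   0.4876  1.1157  0.0007  1.538  -0.8477]
[0.9705 0.2412 0.0007]
```

View pics/w3.png

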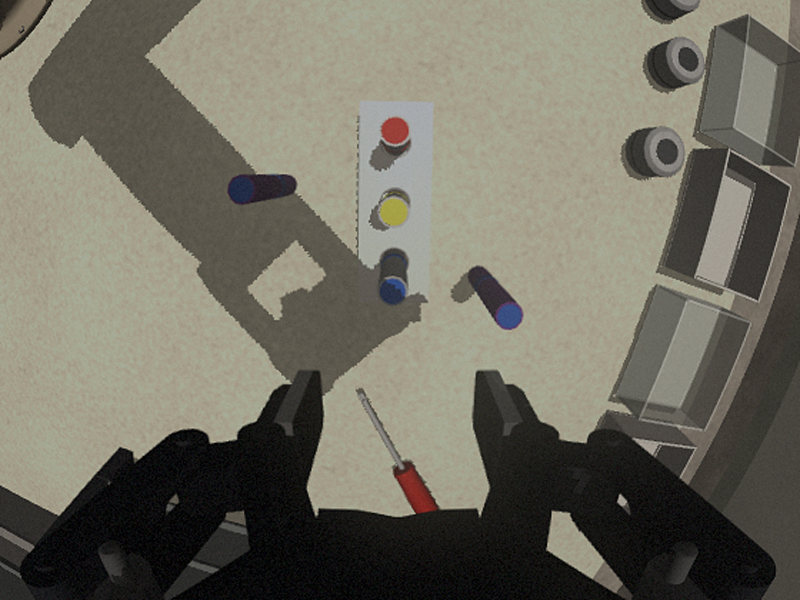

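The blue plug is at (392,291), yellow (394,212), red (395,131), and the purple decoys at (509,316) and (241,190). The gripper is aligned across the rack row.

Run:
```python
from h import *
d=np.load("pics/w3.npz"); W=T(d["p"],d["q"])
s=lambda x,y:((x+.5)/1.42857-.5,(y+.5)/1.42857-.5)
for n,p in dict(b=(392,291),y=(394,212),r=(395,131),p=(509,316)).items():
    x=wplane(W,s(*p),.14 if n!='p' else .13); print(n,x,(np.linalg.inv(W)@np.append(x,1))[:3])
```

```text
b [ 0.5574 -0.2464  0.14  ] [ 0.0004 -0.0041  0.1419]
y [ 0.5467 -0.1978  0.14  ] [ 0.0502 -0.0028  0.1419]
r [ 0.5353 -0.1494  0.14  ] [ 0.0999 -0.0021  0.1419]
p [ 0.6388 -0.2465  0.13  ] [-0.0193  0.0748  0.1519]
```

Call:
step_arm(series=[0, 0, 0, -0.033, -0.004, -0.375, 0.6, 0, 0, 0, -0.033, -0.004, -0.75, 0.6])

```text
time_s: 3.88
position: [0.5575, -0.2458, 0.1911]
orientation: [0.001, 0.616, 0.788, 0.0]
force: [1.8, -0.7, -0.5]
opening: 0.602
grip_force: 0.0
```

Call:
step_arm(series=[0, 0, 0, 0, 0, -0.3, 0.6, 0, 0, 0, 0, 0, -0.6, 0.6, 0, 0, 0, 0, 0, -0.767, 0.6, 0, 0, 0, 0, 0, -0.767, 0.6])

```text
time_s: 4.38
position: [0.557, -0.2457, 0.0986]
orientation: [-0.001, 0.616, 0.788, 0.0]
force: [0.5, 1.0, -0.2]
opening: 0.599
grip_force: 0.0
```

Call:
step_arm(series=[0, 0, 0, 0, 0, 0, 0, 0, 0, 0, 0, 0, 0, 0, 0, 0, 0, 0, 0, 0, 0, 0, 0, 0, 0, 0, 0, 0, 0, 0, 0, 0, 0, 0, 0])

```text
time_s: 5.0
position: [0.5579, -0.2476, 0.1007]
orientation: [0.001, 0.617, 0.787, 0.0]
force: [0.5, 0.3, 6.5]
opening: 0.224
grip_force: 58.5
```

Call:
step_arm(series=[0, 0, 0, 0, 0, 0.2, 0, 0, 0, 0, 0, 0, 0.5, 0, 0, 0, 0, 0, 0, 0.8, 0])

```text
time_s: 5.38
position: [0.5571, -0.2474, 0.1965]
orientation: [0.0, 0.617, 0.787, -0.0]
force: [0.0, -0.7, 0.1]
opening: 0.218
grip_force: 58.5
```

Call:
step_arm(series=[0, 0, 0, 0, 0, 0.4, 0, 0, 0, 0, 0, 0, 0.8, 0, 0, 0, 0, 0, 0, 0.8, 0])

```text
time_s: 5.75
position: [0.5579, -0.2479, 0.2953]
orientation: [0.004, 0.617, 0.787, 0.0]
force: [-0.6, 0.3, -2.0]
opening: 0.217
grip_force: 58.6
```

Call:
step_arm(series=[0, 0, 0.05, -0.044, 0.3, 0, 0, 0, 0, 0.1, -0.088, 0.63, 0, 0, 0, 0, 0.155, -0.133, 0.95, 0, 0])

```text
time_s: 6.12
position: [0.5406, -0.1321, 0.2899]
orientation: [-0.001, 0.55, 0.835, -0.0]
force: [0.4, -0.2, -0.4]
opening: 0.221
grip_force: 58.7
```

Call:
step_arm(series=[0, 0, 0.05, -0.044, 0.3, 0, 0, 0, 0, 0.1, -0.088, 0.63, 0, 0, 0, 0, 0.155, -0.133, 0.95, 0, 0])

```text
time_s: 6.5
position: [0.5245, -0.0181, 0.29]
orientation: [-0.001, 0.481, 0.877, -0.0]
force: [-0.0, 0.4, -1.0]
opening: 0.216
grip_force: 58.7
```

Call:
step_arm(series=[0, 0, 0.05, -0.044, 0.3, 0, 0, 0, 0, 0.1, -0.088, 0.63, 0, 0, 0, 0, 0.155, -0.133, 0.95, 0, 0])

```text
time_s: 6.88
position: [0.5086, 0.0958, 0.2901]
orientation: [-0.001, 0.408, 0.913, -0.0]
force: [-0.1, -0.1, -0.7]
opening: 0.218
grip_force: 58.7
```

Call:
step_arm(series=[0, 0, 0.05, -0.044, 0.3, 0, 0, 0, 0, 0.1, -0.088, 0.63, 0, 0, 0, 0, 0.155, -0.133, 0.95, 0, 0, 0, 0, 0.155, -0.133, 0.95, 0, 0])

```text
time_s: 7.38
position: [0.4924, 0.2105, 0.29]
orientation: [-0.001, 0.332, 0.943, -0.0]
force: [-0.3, -0.5, -1.2]
opening: 0.217
grip_force: 58.7
```

Call:
step_arm(series=[0.008, -0.165, 0, 0, 0, 0, 0, 0.015, -0.33, 0, 0, 0, -0.2, 0, 0.023, -0.5, 0, 0, 0, -0.4, 0, 0.023, -0.5, 0, 0, 0, -0.4, 0, 0.023, -0.5, 0, 0, 0, -0.4, 0])

```text
time_s: 8.0
position: [0.4944, 0.2083, 0.2444]
orientation: [0.24, 0.322, 0.911, 0.097]
force: [0.9, 0.0, 0.3]
opening: 0.219
grip_force: 58.9
```

Run:
```python
from h import *
from station import arm
import cv2
o=arm.observe(); d=arm.get_image("wrist")
W=T(o["position"],o["orientation"]); print(o["position"],-W[:3,2],W[:3,1],o["opening"],o["grip_force"])
np.savez("pics/w4.npz",p=o["position"],q=o["orientation"],im=d["color"])
a=np.array([-.4995,-.0225,.866]); 
for n,l in (("foot",.0907),("band",.0407)): print(n,wproj(W,W[:3,3]+W[:3,2]*l)*1.42857)
print("mouth",wproj(W,np.array([.547,.21,.1]))*1.42857)
cv2.imwrite("pics/w4.png",cv2.resize(d["color"],(800,600),interpolation=cv2.INTER_CUBIC))
```

```text
[0.4944 0.2083 0.2444] [-0.4993 -0.0224  0.8661] [0.5406 0.7731 0.3317] 0.21858817846275116 58.871454298496246
foot [398.4437 315.2915]
band [398.7052 350.0297]
mouth [370.0349 258.4308]
```

View pics/w4.png

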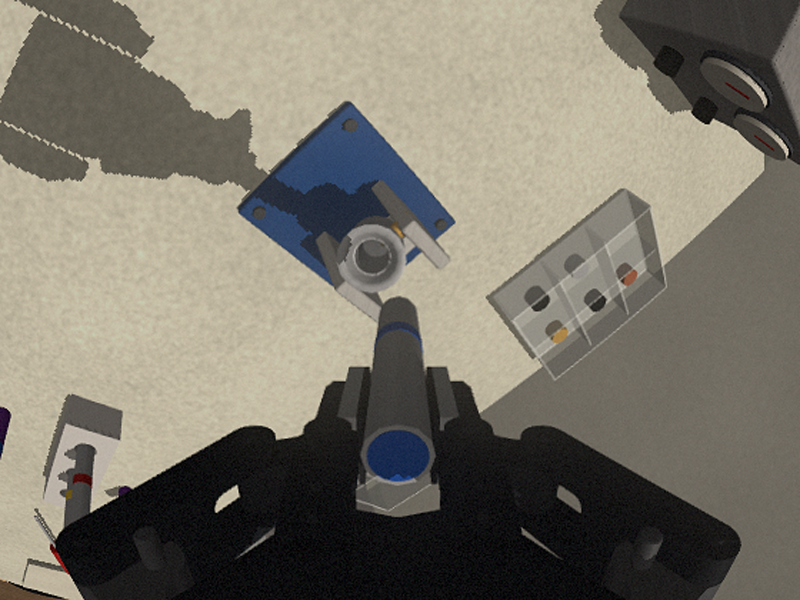

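Tube hangs straight in the grip, with its foot at about (400,315) and the mouth centre at (372,257), both within about 1 mm of prediction. I'll approach and start the insertion.

Call:
step_arm(series=[0, 0, 0, 0, 0, -0.22, 0, 0, 0, 0, 0, 0, -0.44, 0, 0, 0, 0, 0, 0, -0.44, 0])

```text
time_s: 8.43
position: [0.494, 0.2082, 0.1898]
orientation: [0.239, 0.322, 0.911, 0.097]
force: [-0.0, -0.2, -0.5]
opening: 0.22
grip_force: 58.9
```

Call:
step_arm(series=[0, 0, 0, 0.03, 0.0015, -0.05, 0, 0, 0, 0, 0.06, 0.003, -0.1, 0, 0, 0, 0, 0.09, 0.004, -0.15, 0, 0, 0, 0, 0.1166, 0.005, -0.202, 0, 0, 0, 0, 0.1166, 0.005, -0.202, 0])

```text
time_s: 9.05
position: [0.5081, 0.209, 0.1661]
orientation: [0.241, 0.322, 0.91, 0.098]
force: [4.1, -2.4, -0.7]
opening: 0.217
grip_force: 58.7
```

```bash
cat > st.py <<'E'
from h import *
from station import arm
o=arm.observe(); W=T(o["position"],o["orientation"]); a=-W[:3,2]
m=np.array([.5473,.2107,.1]); e=o["position"]-m; s=e@a
print("along",s,"lateral",e-s*a,"a",a,"F",o["force"],"Fax",o["force"]@a,"tq",o["torque"],o["grip_force"])
E
python3 st.py
```

```text
along 0.07686038468602455 lateral [-0.0007  0.0001 -0.0004] a [-0.5011 -0.0229  0.8651] F [ 4.0979 -2.4473 -0.7289] Fax -2.627889640675307 tq [-0.3999 -0.6563 -0.2139] 58.72192472219467
```

Call:
step_arm(series=[0, 0, 0, 0.006, -0.003, 0.003, 0, 0, 0, 0, 0.03, -0.002, -0.04, 0, 0, 0, 0, 0.055, -0.001, -0.085, 0, 0, 0, 0, 0.08, 0, -0.125, 0, 0, 0, 0, 0.097, 0.001, -0.156, 0])

```text
time_s: 9.68
position: [0.5194, 0.2091, 0.1474]
orientation: [0.24, 0.322, 0.911, 0.097]
force: [-0.1, -4.4, 6.3]
opening: 0.217
grip_force: 59.5
```

```bash
python3 st.py
```

```text
along 0.054990258716336136 lateral [-0.0003 -0.0004 -0.0002] a [-0.5006 -0.0226  0.8654] F [-0.1278 -4.3927  6.3209] Fax 5.633479916741843 tq [-1.0045 -0.4794 -0.5962] 59.490098655223846
```

Call:
step_arm(series=[0, 0, 0, 0.02, 0.001, -0.035, 0, 0, 0, 0, 0.04, 0.002, -0.07, 0, 0, 0, 0, 0.0596, 0.0027, -0.103, 0, 0, 0, 0, 0.0596, 0.0027, -0.103, 0, 0, 0, 0, 0.0596, 0.0027, -0.103, 0])

```text
time_s: 10.3
position: [0.5267, 0.2093, 0.1347]
orientation: [0.24, 0.322, 0.911, 0.097]
force: [6.8, -3.2, -1.2]
opening: 0.221
grip_force: 58.6
```

```bash
python3 st.py
python3 - <<'E'
from h import *
from station import arm
import cv2
o=arm.observe(); d=arm.get_image("wrist"); W=T(o["position"],o["orientation"])
np.savez("pics/w5.npz",p=o["position"],q=o["orientation"],im=d["color"])
g=d["color"]
s=arm.get_image("scene")["color"]
def c(im,x,y,k,w,h): return cv2.resize(im[y:y+h,x:x+w],(w*k,h*k),interpolation=cv2.INTER_CUBIC)
A=c(g,240,190,5,80,120); B=c(s,325,200,5,80,120)
for t in range(0,120,10):
    cv2.putText(A,str(190+t),(0,t*5+4),0,.35,(0,255,0)); cv2.putText(B,str(200+t),(0,t*5+4),0,.35,(0,255,0))
cv2.imwrite("pics/w5.png",np.hstack([A,B]))
# predicted near-surface band edges (side facing the camera)
x=W[:3,0]
for l in (.0357,.0407,.0457): print(l,wproj(W,W[:3,3]+W[:3,2]*l+.01*x), proj(KS,PS,W[:3,3]+W[:3,2]*l))
E
```

```text
along 0.04036515674748943 lateral [-0.0004 -0.0005 -0.0003] a [-0.5004 -0.0227  0.8655] F [ 6.8424 -3.1869 -1.1736] Fax -4.3674409710534485 tq [-0.7914 -0.8819 -0.5122] 58.63155663013458
0.0357 [279.1388 232.1134] [369.3983 227.4792]
0.0407 [279.1145 229.3606] [368.8738 229.3696]
0.0457 [279.0914 226.7395] [368.3499 231.258 ]
```

View pics/w5.png

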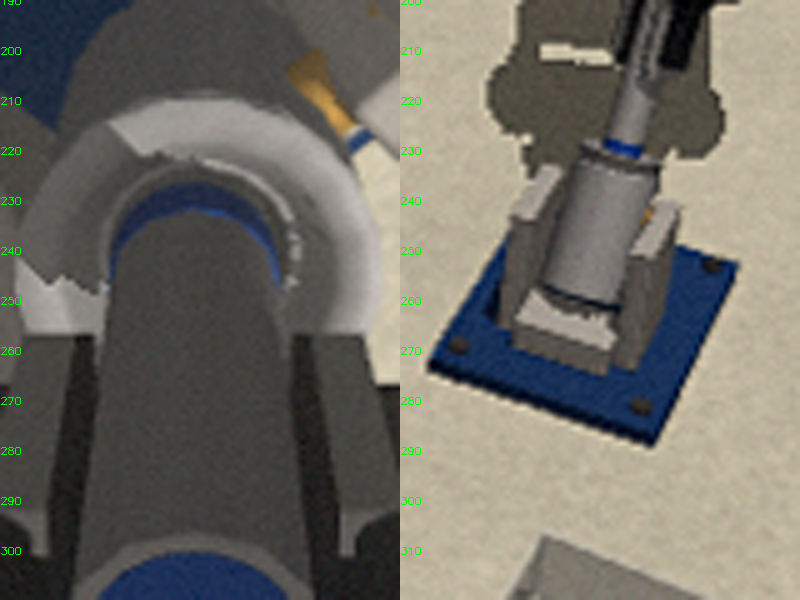

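The wrist crop shows the band at the mouth (rows 226–232, as predicted, so no slip). The scene crop shows most of the band just above the near rim, so it sits slightly high. I'll nudge it about 1.5 mm deeper and relieve the side force.

Call:
step_arm(series=[0, 0, 0, 0.006, -0.001, -0.004, 0, 0, 0, 0, 0.012, -0.0025, -0.0075, 0, 0, 0, 0, 0.012, -0.0025, -0.0075, 0])

```text
time_s: 10.78
position: [0.5276, 0.2091, 0.1339]
orientation: [0.24, 0.322, 0.911, 0.097]
force: [1.3, -3.8, 2.8]
opening: 0.219
grip_force: 59.4
```

```bash
python3 st.py
python3 - <<'E'
from h import *
from station import arm
d=arm.get_image("scene")["color"]; 
import cv2; cv2.imwrite("pics/s6.png",d)
o=arm.observe(); W=T(o["position"],o["orientation"]); a=-W[:3,2]
v=PS[:,3]-o["position"]; v-=v@a*a; v/=np.linalg.norm(v)   # toward camera, normal to tube
P=lambda h: proj(KS,PS,o["position"]-a*.0907+a*h+.01*v)    # near surface at height h
for off in (-1,0,1):
  print([tuple(int(c) for c in cv2.getRectSubPix(d,(1,1),tuple(map(float,P(h)+[off,0])))[0,0]) for h in np.arange(.036,.08,.002)])
print(P(.036),P(.05),P(.078))
E
```

```text
along 0.03926671012044787 lateral [-0.0001 -0.0007 -0.0001] a [-0.4998 -0.0227  0.8659] F [ 1.3144 -3.7805  2.8123] Fax 1.8639725791438577 tq [-0.8898 -0.3923 -0.4837] 59.4185596704483
[(117, 118, 124), (121, 123, 129), (130, 133, 138), (86, 87, 90), (64, 67, 68), (58, 65, 65), (68, 73, 74), (101, 67, 56), (111, 49, 24), (112, 56, 32), (110, 92, 86), (116, 118, 119), (114, 119, 123), (111, 116, 119), (108, 112, 113), (113, 116, 119), (110, 113, 118), (109, 113, 117), (109, 112, 116), (106, 108, 115), (111, 114, 117), (110, 112, 115)]
[(123, 127, 132), (126, 131, 136), (127, 130, 135), (82, 82, 85), (64, 67, 70), (68, 73, 79), (92, 93, 96), (115, 67, 52), (122, 55, 29), (121, 76, 58), (119, 117, 119), (123, 129, 132), (123, 128, 131), (120, 123, 128), (120, 121, 127), (121, 122, 127), (120, 123, 126), (119, 123, 126), (118, 122, 126), (125, 126, 129), (121, 123, 126), (121, 124, 128)]
[(124, 130, 134), (122, 126, 132), (112, 115, 120), (76, 80, 82), (65, 69, 73), (76, 78, 82), (105, 93, 89), (122, 66, 46), (122, 57, 28), (120, 82, 62), (120, 123, 127), (122, 128, 131), (119, 124, 128), (118, 120, 127), (118, 121, 126), (115, 121, 123), (121, 125, 128), (120, 124, 128), (120, 122, 128), (121, 123, 128), (121, 126, 130), (118, 121, 126)]
[367.0628 235.4693] [368.54   230.1403] [371.5071 219.4362]
```

The blue is visible from 48.8 to 55 mm on the tube, so the rim plane lies at about 49.4 mm, well inside the band. Releasing and backing out along the tube axis.

Call:
step_arm(series=[0, 0, 0, 0, 0, 0, 0.4, 0, 0, 0, 0, 0, 0, 0.6, 0, 0, 0, 0, 0, 0, 0.6, 0, 0, 0, 0, 0, 0, 0.6])

```text
time_s: 11.32
position: [0.5274, 0.2094, 0.1339]
orientation: [0.24, 0.322, 0.911, 0.097]
force: [0.2, 0.6, -0.3]
opening: 0.6
grip_force: 0.0
```

Call:
step_arm(series=[0, 0, 0, -0.1, -0.0045, 0.173, 0.6, 0, 0, 0, -0.25, -0.011, 0.433, 0.6, 0, 0, 0, -0.417, -0.019, 0.722, 0.6, 0, 0, 0, -0.5, -0.023, 0.866, 0.6, 0, 0, 0, -0.5, -0.023, 0.866, 0.6])

```text
time_s: 11.95
position: [0.4677, 0.2068, 0.2392]
orientation: [0.241, 0.322, 0.91, 0.098]
force: [-0.2, -0.0, -0.9]
opening: 0.599
grip_force: 0.0
```

Run:
```python
from h import *
from station import arm
import cv2
o=arm.observe(); g=arm.get_image("wrist")["color"]; s=arm.get_image("scene")["color"]
def c(im,x,y,k,w,h): return cv2.resize(im[y:y+h,x:x+w],(w*k,h*k),interpolation=cv2.INTER_CUBIC)
cv2.imwrite("pics/f.png",np.hstack([c(g,200,130,3,133,200),c(s,330,190,6,66,100)]))
m=np.array([.5473,.2107,.1]); a=np.array([-.4995,-.0225,.866]); p0=m+a*(.0)
v=PS[:,3]-m; v-=v@a*a; v/=np.linalg.norm(v)
P=lambda h: proj(KS,PS,m+.0005*0+a*(h-.0514)+.01*v)
print([tuple(int(c) for c in cv2.getRectSubPix(s,(1,1),tuple(map(float,P(h))))[0,0]) for h in np.arange(.036,.08,.002)],o["force"])
```

```text
[(126, 129, 134), (126, 129, 135), (124, 127, 131), (79, 80, 86), (63, 66, 70), (70, 74, 78), (98, 100, 104), (117, 72, 55), (120, 48, 18), (119, 64, 40), (120, 117, 119), (122, 127, 133), (122, 127, 133), (120, 125, 129), (117, 123, 124), (120, 122, 126), (123, 123, 129), (126, 125, 131), (125, 125, 131), (122, 123, 129), (122, 125, 129), (120, 123, 128)] [-0.2045 -0.0062 -0.8698]
```

View pics/f.png

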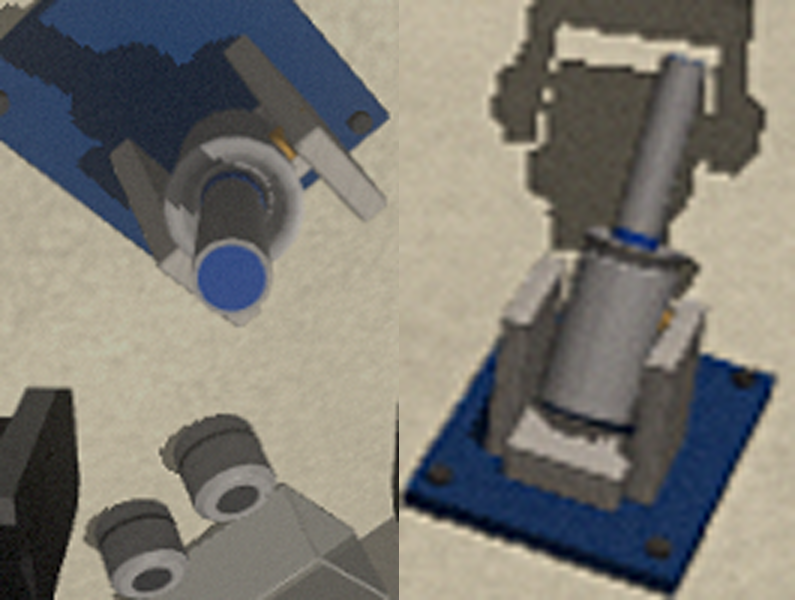

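The tube stands in the bore in line with it, with the rim cutting across the band ((640,240) in the right half). The profile is unchanged after release and the gripper is clear.

```bash
python3 -c "
from station import arm
print(arm.hand_in())"
```

```text
the job is handed in; nothing more can be done
None
```

The blue-banded tube is standing by itself in the pump bore, rim within the blue band (my camera estimate puts the band's centre about 0.6 mm above the rim plane), and the job is handed in; no verdict was returned.

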